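# Open the push-and-turn cap of the blue marking-dye bottle

## Task

Open the blue-capped marking-dye bottle for the class: its child-resistant cap must be pushed down firmly and, while held down, turned anticlockwise (seen from above) about 60 degrees, then let go so that it springs up open. Leave the red-capped bottle shut.

Things in the scene. Friction and masses are not known exactly. Their poses are not given: they have to be found in the camera images.
- blue_grip (a point): Centre of the wing of the blue cap, on the cap's axis: 15 mm above the cap's flat top, 15 mm below the wing's top, 141 mm above the ledge when shut. Cap: ribbed blue disc 64 mm across with one upright wing 54 mm long, 14 thick, 30 high. x along the wing, y across it, z up, turning with the cap. The white blue-banded bottle is bolted down; a red-capped twin stands 160 mm or more away.
- blue_press (a joint): Height of the blue cap, m, positive downwards: 0 shut at rest, 0.005 = down far enough to turn, 0.007 = bottom stop, -0.008 = sprung up, open. A spring pushes it up: about 8 N at 0, 14 N at 0.006, under 1 N at -0.008. Unless it is 0.005 down, a lug in a notch blocks turning.
- blue_turn (a joint): Turn of the blue cap, rad, positive anticlockwise from above: 0 shut, stop at 1.15. Past 0.8 the lug is clear, and once let go the cap springs up 8 mm above its shut height; friction (0.04 N m) keeps the turn.
- red_turn (a joint): Turn of the red cap of the other bottle, built alike, in rad: 0 shut. Leave it shut.

How it is judged:
By the outcome, as a careful person would: the job done as asked, in the order asked, and still so for the second after the job is handed in, with the robot touching nothing.
It also fails if it takes over 35 s, if anything falls off the work surface, if the arm or the gripper's body presses on something with over 40 N, if the wrist force passes 120 N, or if a joint passes its speed limit or range.

## Robot

A 6-joint arm with a two-finger parallel gripper is mounted at the origin on the work surface. World frame = base frame: x ahead of the robot, y to its left, z up, the work surface at z = 0. Lengths are in m, angles in rad, forces in N, time in s.
With the tool pointing down it reaches from about 0.275 to 0.875 m from the base axis. Payload 12.5 kg.
Tool frame: the origin (TCP) lies on the centre line of the jaws, within the pads' length; the fingertips stand r.finger_overhang ahead of it and the grasp point (between the pads) lies 3 mm ahead of it (r.finger_overhang is the distance from the TCP to the fingertips, in m); z points along the fingers, y is the direction in which the jaws open and shut (so a half turn about z gives the same grasp; the last joint's range is limited). The gripper opens to 85 mm and grips with 20 to 120 N. Pads are 22 mm wide; open, the fingers measure 114 mm over their backs; the gripper's body (76 mm by 85 mm) begins 54 mm behind the grasp point. The pads swing forward as they close: fully open they stand 13 mm farther back than shut.
Start: joints at [1.177, 0.351, 1.652, -0, 1.139, -0.085], TCP at [0.167, 0.524, 0.253] pointing down, gripper open.
Joint ranges: [-2.75, 2.75], [-0.79, 2.1], [0.01, 2.65], [-1.57, 4.71], [0.07, 3.14], [-2.87, 2.87]. Speed limits (rad/s): [2.22, 2.22, 2.79, 3.14, 3.14, 3.14].

## Interface

Orientations are given as a unit quaternion [x, y, z, w].
In Python, from cell import r, optics gives the robot as it stands. The module is installed in compiled form; this text tells all that it offers. Calls block until the motion is done:
- r.move_to(position, orientation): joint-space move of the TCP to a pose.
- r.move_linear(position, rot=None, vel=0.15): straight line of the TCP; rot=None keeps the orientation; vel is the mean speed in m/s.
- r.set_joints(angles): joint-space move.
- r.set_gripper(opening, squeeze=None): opening from 0.0 (shut) to 1.0 (fully open); squeeze is the grip in N (None keeps the last); returns when the fingers have stopped.
- r.sleep(seconds).
- r.inverse_kinematics(position, orientation): joint angles nearest the present ones, or None.
- optics.get_image(name): name is "scene" or "top"; returns a dict with "pixels" (400x640x3 uint8, red, green, blue), "depth" (400x640 float32, m along the optical axis (not along the pixel's ray), 0 where there is no reading), "fx", "fy", "cx", "cy" (pixels), "D" ([k1, k2, p1, p2, k3] as OpenCV has them; the pictures are not rectified), "camera_from_world" (4x4, takes a point from world to camera coordinates). Camera axes: x right, y down, z forward; pixel columns grow to the right and rows downward; lengths in m; the calibration is good to about 2 mm. A picture is of the moment at which its call begins.
A pose or a line that the arm cannot do raises r.PlanningError and nothing moves.
- r.hand_in(): hands the job in, once; it reports no verdict.
Readings, each from a call of its own:
- r.current_t(): time.
- r.current_q(): joint angles.
- r.current_qvel(): joint speeds.
- r.current_effort(): joint torques, N m.
- r.current_tool_pos(): TCP position.
- r.current_ee_rot(): TCP orientation.
- r.current_contact_force(): force on the tool from outside, world axes, zero at the start.
- r.current_torque(): the same for the moment, N m.
- r.current_opening(): opening from 0.0 (shut) to 1.0 (fully open).
Only numpy, scipy, OpenCV 4.12 (cv2) and the standard library are available. Lean on these libraries where they do the work, as an engineer would, in place of code of your own. Each camera call takes 0.05 s, during which the arm holds its last target. There are 200 camera calls.

## Working session

There is one attempt and no reset: what is moved stays moved. The work goes in short steps, each a Python script; the robot and the scene stay as the last script left them, time stands still between calls to the robot, and variables do not carry over. Pictures are saved under pics/ and viewed, about 8 in all and at most 12, crops included, and the job is handed in when it is done.

```bash
mkdir -p pics
python3 - <<'E'
from cell import r, optics
import cv2,numpy as np
for n in("scene","top"):
    d=optics.get_image(n); np.savez(f"{n}0.npz",**d); cv2.imwrite(f"pics/{n}0.png",d["pixels"][:,:,::-1])
    print(n,d["fx"],d["cx"],d["D"],np.round(d["camera_from_world"],3).tolist())
print(r.finger_overhang,r.current_t(),r.current_ee_rot(),r.current_opening())
E
```

```text
scene 424.1700663603577 316.94404071937765 [-0.10846681  0.          0.          0.          0.        ] [[0.103, 0.994, 0.019, -0.061], [0.662, -0.054, -0.748, -0.252], [-0.742, 0.09, -0.664, 1.273], [0.0, 0.0, 0.0, 1.0]]
top 443.25631117375104 322.7956941973925 [-0.11775185  0.          0.          0.          0.        ] [[-0.015, -1.0, 0.024, 0.001], [-0.997, 0.013, -0.074, 0.556], [0.074, -0.025, -0.997, 0.984], [0.0, 0.0, 0.0, 1.0]]
0.022 0.1 [ 1.53798781e-01  9.88102053e-01 -5.03687022e-04 -1.19765680e-04] 0.9958960824310096
```

View pics/scene0.png

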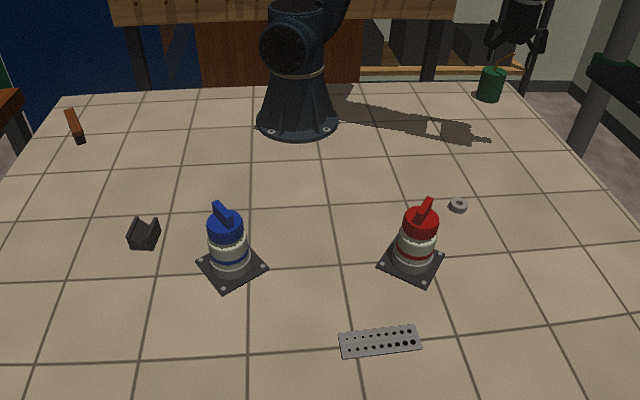

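View pics/top0.png

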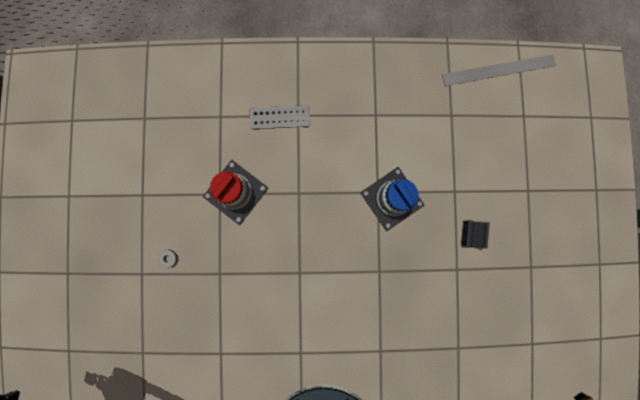

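Both pictures show the blue cap (top ≈(402,196), scene ≈(225,222)) and the red one (top ≈(227,188)), well apart. I'll measure the blue cap from the depth of both cameras.

```bash
cat > h.py <<'E'
import cv2,numpy as np
def cloud(d,mask):
    K=np.array([[d["fx"],0,d["cx"]],[0,d["fy"],d["cy"]],[0,0,1]],float)
    v,u=np.nonzero(mask&(d["depth"]>0)); z=d["depth"][v,u]
    n=cv2.undistortPoints(np.stack([u,v],1).astype(float)[:,None],K,np.array(d["D"],float))[:,0]
    c=np.c_[n*z[:,None],z]; T=np.array(d["camera_from_world"],float)
    return (c-T[:3,3])@T[:3,:3]
def colour(d,k):
    h=cv2.cvtColor(d["pixels"],cv2.COLOR_RGB2HSV).astype(int); H=h[...,0]
    return ((H>105)&(H<130) if k=="blue" else (H<8)|(H>172))&(h[...,1]>130)&(h[...,2]>40)
def box(m,c,s=40):
    o=np.zeros_like(m); u,v=c; o[v-s:v+s,u-s:u+s]=1; return m&o
def measure(d,c,k="blue"):
    P=cloud(d,box(colour(d,k),c)); z=P[:,2]; print(len(P),"z pct",np.round(np.percentile(z,[2,10,25,50,75,90,98]),4))
    W=P[(z>0.138)&(z<.18)]; 
    zt=np.percentile(W[:,2],98); T=W[W[:,2]>zt-.006]
    for n,Q in(("wing",W),("wingtop",T)):
        (cx,cy),(w,h),a=cv2.minAreaRect((Q[:,:2]*1000).astype(np.float32))
        e,V=np.linalg.eigh(np.cov(Q[:,:2].T)); a2=np.degrees(np.arctan2(V[1,1],V[0,1]))%180
        print(n,len(Q),"mean",Q.mean(0).round(4),"rect",round(cx,1),round(cy,1),round(w,1),round(h,1),round(a,1),"pca deg",round(a2,1))
    D=P[(abs(z-.126)<.006)]; 
    if len(D)>10:
        (cx,cy),R=cv2.minEnclosingCircle((D[:,:2]*1000).astype(np.float32)); print("disc",len(D),round(cx,1),round(cy,1),round(R,1),"z",np.median(D[:,2]))
E
python3 - <<'E'
from h import *
for n,c in(("top",(402,196)),("scene",(225,222))):
    d=dict(np.load(n+"0.npz")); print(n); measure(d,c)
    I=d["pixels"][:,:,::-1]; u,v=c
    cv2.imwrite(f"pics/c_{n}.png",cv2.resize(I[v-40:v+50,u-45:u+45],None,fx=5,fy=5,interpolation=2))
a=cv2.imread("pics/c_top.png");b=cv2.imread("pics/c_scene.png")
cv2.imwrite("pics/c0.png",cv2.resize(np.hstack([a,b]),(800,400)))
d=dict(np.load("top0.npz"))
m=np.zeros((400,640),bool);m[205:209,405:425]=1
print(cloud(d,m)[:,2].round(3)[::8]); m[:]=0;m[160:165,330:340]=1;print("table",np.median(cloud(d,m)[:,2]))
E
```

```text
top
748 z pct [0.1183 0.1236 0.1249 0.1265 0.1524 0.1562 0.1581]
wing 210 mean [ 0.552 -0.167  0.155] rect 552.3 -168.1 54.4 15.3 33.3 pca deg 33.2
wingtop 185 mean [ 0.5522 -0.1674  0.1558] rect 552.0 -168.0 54.0 14.2 33.5 pca deg 33.9
disc 496 551.4 -166.9 32.7 z 0.1256486424607542
scene
831 z pct [0.0519 0.1033 0.1209 0.1259 0.128  0.1555 0.1566]
wing 180 mean [ 0.5598 -0.1655  0.1541] rect 556.9 -167.4 53.6 13.2 34.2 pca deg 34.0
wingtop 157 mean [ 0.5574 -0.1671  0.1556] rect 556.4 -167.7 52.4 13.0 34.4 pca deg 34.2
disc 450 555.9 -169.0 33.1 z 0.1259969297026509
[0.127 0.126 0.009 0.143 0.006 0.125 0.004 0.006 0.126 0.001]
table 0.0005121856801951895
```

View pics/c0.png

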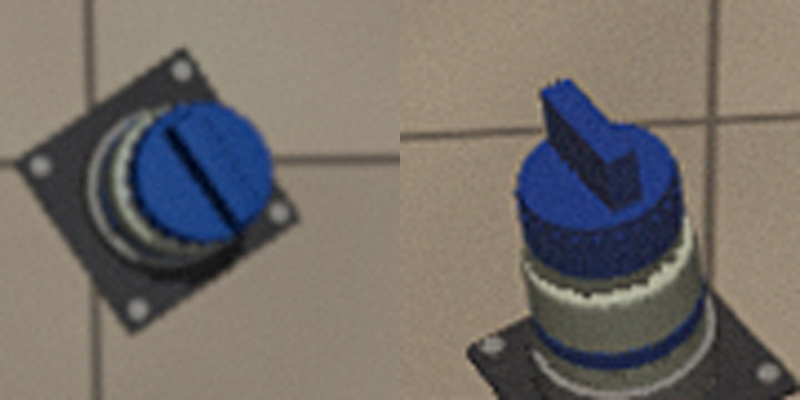

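The crops show the wing clearly. Its axis is at about 34° and its centre near (0.554, -0.168), with the wing top at 0.156. The two cameras differ by 4 mm in x, so I'll correct by force once it is gripped. First I'll hover above it and check the wrist range.

```bash
cat >> h.py <<'E'
from scipy.spatial.transform import Rotation as Ro
def quat(phi): # wing angle deg; jaws open across the wing, tool down
    a=np.radians(phi+90); y=np.array([np.cos(a),np.sin(a),0]); z=np.array([0,0,-1.]); x=np.cross(y,z)
    return Ro.from_matrix(np.stack([x,y,z],1)).as_quat()
E
python3 - <<'E'
from cell import r, optics
from h import *
C=[.554,-.168]
for off in(0,180):
    print(off,[None if (q:=r.inverse_kinematics(C+[.15],quat(a+off))) is None else np.round(q,2).tolist() for a in(34,64,98)])
E
```

```text
0 [[-0.37, 0.53, 1.67, -0.0, 0.95, -2.54], None, [-0.37, 0.53, 1.67, -0.0, 0.95, 2.63]]
180 [[-0.37, 0.53, 1.67, -0.0, 0.95, 0.6], [-0.37, 0.53, 1.67, -0.0, 0.95, 0.08], [-0.37, 0.53, 1.67, -0.0, 0.95, -0.51]]
```

Run:
```python
from cell import r, optics
from h import *
C=[.554,-.168]; Q=quat(34+180)
r.move_to(C+[.22],Q); r.set_gripper(.45)
r.move_linear(C+[.152],vel=.08); r.sleep(.2)
print(r.current_t(),r.current_tool_pos(),r.current_contact_force(),r.current_opening())
I=[]
for n,(u,v) in(("scene",(225,215)),("top",(402,196))):
    d=optics.get_image(n); np.savez(n+"1.npz",**d); I.append(cv2.resize(d["pixels"][v-45:v+45,u-45:u+45,::-1],(400,400),interpolation=2))
cv2.imwrite("pics/c1.png",np.hstack(I))
```

```text
4.6167 [ 0.55417078 -0.16806402  0.15241469] [ 0.12721211 -0.47969928  0.52828604] 0.4529766269225562
```

View pics/c1.png

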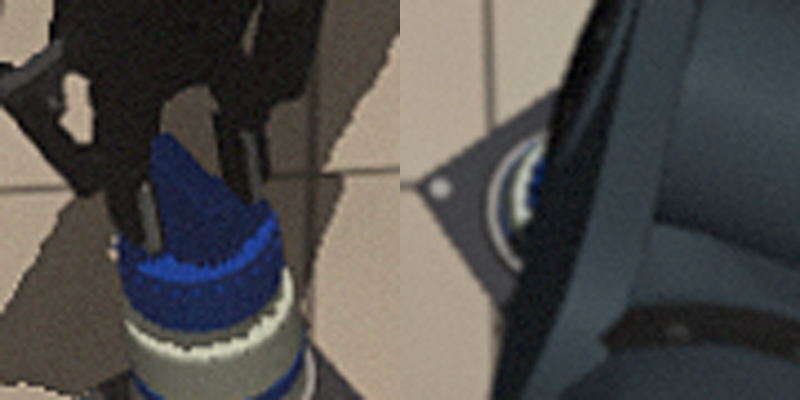

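The scene crop shows the wing between the two pads, at about (148,215) and (252,165), and roughly centred. I'll close and centre it by force.

Run:
```python
from cell import r
from h import *
p=lambda s:print(s,round(r.current_t(),2),np.round(r.current_tool_pos(),4),"F",np.round(r.current_contact_force(),1),"M",np.round(r.current_torque(),2),"op",round(r.current_opening(),3))
r.set_gripper(0,50); r.sleep(.2); p("grip")
n=np.array([np.cos(np.radians(124)),np.sin(np.radians(124)),0])
P=np.array(r.current_tool_pos())
print("across",np.array(r.current_contact_force())@n)
for s in(.001,-.001):
    r.move_linear(P+s*n,vel=.02); r.sleep(.1); p(s); print("across",np.array(r.current_contact_force())@n)
```

```text
grip 5.25 [ 0.5542 -0.1682  0.1522] F [ 0.6 -2.3  3.1] M [-0.29 -0.06  0.  ] op 0.153
across -2.2435043912843087
0.001 5.6 [ 0.5541 -0.168   0.1523] F [ 3.8 -6.6 -1.5] M [-1.06 -0.51 -0.12] op 0.152
across -7.544283801632211
-0.001 5.95 [ 0.5544 -0.1684  0.1522] F [-2.1  2.8  5.1] M [ 0.43  0.43 -0.01] op 0.157
across 3.4899770215081496
```

```bash
cat >> h.py <<'E'
from cell import r
def p(s):
    F=np.array(r.current_contact_force()); print(s,round(r.current_t(),2),np.round(r.current_tool_pos(),4),"F",np.round(F,1),"M",np.round(r.current_torque(),2),"op",round(r.current_opening(),3),flush=True); return F
E
python3 - <<'E'
from h import *
n=np.array([np.cos(np.radians(124)),np.sin(np.radians(124)),0])
c=np.array([.5541,-.1681,.1522])-.0004*n
r.set_gripper(0,80)
z=c[2]
for dz in(0,.004,.006,.007,.008,.009,.010,.011,.012):
    r.move_linear([c[0],c[1],z-dz],vel=.03); r.sleep(.08); F=p(dz)
    if F[2]>28: break
E
```

```text
0 6.5 [ 0.5543 -0.1683  0.1523] F [-0.5  0.3  5. ] M [ 0.14  0.29 -0.05] op 0.148
0.004 6.87 [ 0.5544 -0.1683  0.1489] F [-3.5  1.9 11. ] M [ 0.24  0.73 -0.  ] op 0.143
0.006 7.2 [ 0.5544 -0.1683  0.1471] F [-4.8  1.4 13.6] M [ 0.34  0.85 -0.05] op 0.145
0.007 7.53 [ 0.5544 -0.1683  0.1462] F [-4.   1.4 14.5] M [ 0.37  0.89 -0.04] op 0.147
0.008 7.87 [ 0.5544 -0.1683  0.1453] F [-4.9  2.2 15.8] M [0.36 0.93 0.02] op 0.146
0.009 8.2 [ 0.5545 -0.1684  0.145 ] F [-7.4  2.3 23.9] M [0.51 1.47 0.02] op 0.147
0.01 8.53 [ 0.5546 -0.1684  0.1448] F [-10.5   3.3  31.5] M [0.74 2.07 0.01] op 0.144
```

Bottom stop found at TCP z ≈ 0.145, at 16→24 N. Next I'll turn while held down, in small steps, relieving lateral force as I go.

Run:
```python
from h import *
n=np.array([np.cos(np.radians(124)),np.sin(np.radians(124)),0])
c=np.array([.5541,-.1681,.1432])-.0004*n
for a in(0,7,14,21,28,35,42,49,56,62):
    r.move_to(c,quat(214+a)); r.sleep(.05); F=p(a)
    if np.linalg.norm(F)>60 or abs(r.current_torque()[2])>3: print("STOP");break
    c[:2]+=np.clip(F[:2]/5500*.5,-.001,.001)
    if F[2]<19: c[2]-=.0006
    if F[2]>32: c[2]+=.0006
print(c, Ro.from_quat(r.current_ee_rot()).as_matrix()[:2,1])
from cell import optics
d=optics.get_image("scene"); u,v=225,215
cv2.imwrite("pics/c2.png",cv2.resize(d["pixels"][v-45:v+45,u-45:u+45,::-1],(500,500),interpolation=2))
```

```text
0 8.83 [ 0.5545 -0.1684  0.145 ] F [-8.6  3.  23.1] M [ 0.6   1.51 -0.01] op 0.145
7 9.13 [ 0.5542 -0.1683  0.1451] F [-4.7  2.1 20. ] M [0.42 0.89 0.06] op 0.147
14 9.43 [ 0.5541 -0.1682  0.1451] F [-3.1  2.1 19.8] M [0.25 0.61 0.04] op 0.149
21 9.73 [ 0.554  -0.1681  0.1451] F [-1.8  0.7 19.3] M [0.17 0.43 0.01] op 0.148
28 10.03 [ 0.5539 -0.1681  0.1451] F [-1.9  0.4 17.4] M [0.08 0.35 0.07] op 0.146
35 10.33 [ 0.5538 -0.1681  0.145 ] F [-2.1  1.1 23.1] M [ 0.24  0.61 -0.  ] op 0.15
42 10.63 [ 0.5537 -0.168   0.145 ] F [-0.9  0.6 22.2] M [ 0.09  0.53 -0.  ] op 0.144
49 10.93 [ 0.5537 -0.1681  0.145 ] F [-1.9  0.3 22.5] M [0.13 0.47 0.  ] op 0.147
56 11.23 [ 0.5536 -0.1681  0.145 ] F [-2.2  0.1 23. ] M [0.08 0.36 0.05] op 0.15
62 11.53 [ 0.5535 -0.1681  0.145 ] F [-1.   0.4 21. ] M [0.04 0.34 0.01] op 0.149
[ 0.55176848 -0.16744965  0.1426    ] [0.99448478 0.10478576]
```

View pics/c2.png

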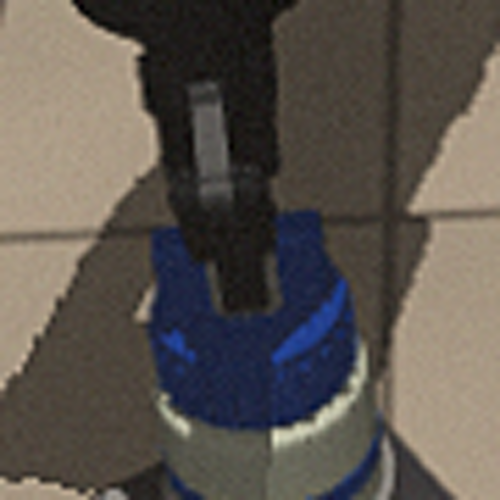

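The cap has followed the gripper and the wing now lies across the scene view. Next: ease up, let go, retreat, look.

Run:
```python
from h import *
from cell import optics
c=np.array(r.current_tool_pos())
r.move_linear([c[0],c[1],.152],vel=.03); r.sleep(.1); p("up")
r.set_gripper(.45); p("open")
r.move_linear([c[0],c[1],.23],vel=.08); r.sleep(.1); p("clear")
r.move_to([.45,.10,.30],quat(214+62)); r.sleep(.3); p("away")
I=[]
for n,(u,v) in(("scene",(225,215)),("top",(402,196))):
    d=optics.get_image(n); print(n); measure(d,(u,v)); I.append(cv2.resize(d["pixels"][v-45:v+45,u-45:u+45,::-1],(400,400),interpolation=2))
cv2.imwrite("pics/c3.png",np.hstack(I))
```

```text
up 12.15 [ 0.5537 -0.1681  0.1525] F [-1.6  0.5  8.4] M [-0.08  0.32  0.02] op 0.145
open 12.52 [ 0.5535 -0.1681  0.1519] F [-0.4 -1.1  3. ] M [-0.04 -0.01  0.06] op 0.452
clear 13.74 [ 0.5533 -0.168   0.2294] F [0.  0.1 0.2] M [-0.03 -0.05  0.04] op 0.449
away 15.18 [0.4502 0.0995 0.2998] F [-0.9  0.   0.4] M [-0.06 -0.04 -0.  ] op 0.452
scene
858 z pct [0.1078 0.1164 0.1316 0.1343 0.1533 0.1634 0.1647]
wing 310 mean [ 0.559  -0.1681  0.157 ] rect 556.5 -167.8 16.3 54.7 4.8 pca deg 96.1
wingtop 177 mean [ 0.5569 -0.1681  0.1632] rect 556.4 -167.7 16.3 52.3 2.6 pca deg 95.7
disc 112 564.0 -166.6 30.8 z 0.1275784378004517
top
794 z pct [0.1255 0.1312 0.1327 0.1343 0.151  0.1638 0.1655]
wing 222 mean [ 0.5513 -0.1648  0.1608] rect 549.2 -167.2 24.1 53.2 11.7 pca deg 96.5
wingtop 184 mean [ 0.552  -0.1663  0.1635] rect 552.1 -166.7 13.9 52.7 5.9 pca deg 95.6
disc 118 552.5 -167.1 33.1 z 0.13082168726858567
```

View pics/c3.png

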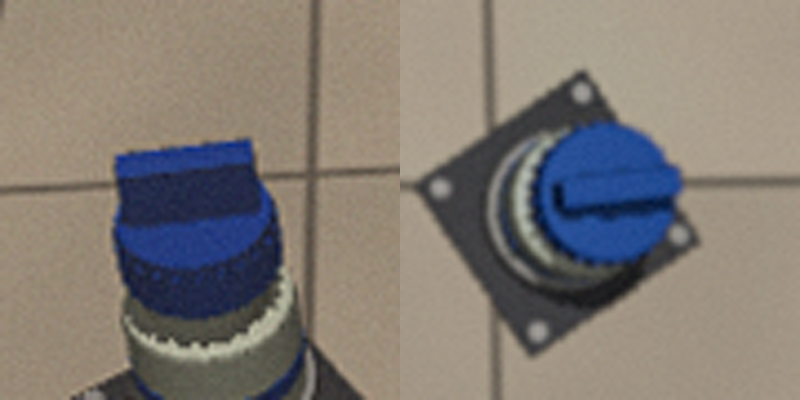

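The picture shows the cap's wing turned to about 96° (62° of turn). The wing top is at about 0.164, 8 mm above its shut height, so the cap has sprung open, and the gripper is clear. Handing in.

```bash
python3 -c "
from cell import r
print(r.current_t()); r.hand_in()"
```

```text
15.275
the job is handed in; nothing more can be done
```

The blue-capped bottle is open, and I handed the job in at 15.3 s. I gripped the wing and pushed the cap down to its bottom stop. Then I turned it 62° anticlockwise with about 17–23 N of downward force held on it, eased up, let go and moved the arm clear.

- **Turn:** both cameras put the wing at about 96°, up from 34°, so it turned about 62°.
- **Height:** the wing top went from 0.156 m to 0.164 m, which is the 8 mm rise of the open cap.
- **Forces:** the highest force I read was about 33 N at the wrist, and it was near zero at the end with the gripper clear.
- **Disagreement:** the cameras differed by about 4 mm on the cap's x position. I used the mean, and low side forces while turning showed it was close enough.
- **Red bottle:** I never touched it, but I didn't measure its cap again at the end.

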